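Set the larger carton on the sloping pick ledge

TASK

Put the larger of the two cardboard cartons on the sloping pick ledge: right way up, its long sides running up and down the slope, and its whole underside on the black pad behind the yellow lip, about in the middle. Let go of it there, and leave the smaller carton where it is.

Things in the scene. Friction and masses are not known exactly. Their poses are not given: they have to be found in the camera images.
- carton_big_center (a point): Centre (half-way up) of the larger closed brown cardboard carton, 60 x 90 x 45 mm, 0.25 kg or so, lying flat on the plywood board. x is along its 60 mm width, y along its 90 mm length, z up. Grip it across the 60 mm width.
- carton_small_center (a point): Centre (half-way up) of the smaller closed brown cardboard carton, 50 x 70 x 35 mm, on the same plywood board; x along its 50 mm width, y along its 70 mm length. A bystander, to be left alone.
- ledge: Sloping deck of a fixed pick ledge of grey sheet steel with a black rubber pad on it; the pad is 130 mm long (x) and 100 mm wide (y). The origin is the middle of the pad's upper face, 55 mm above the plywood board. x points up the slope and away from the robot, z stands square to the pad; the deck falls 14 degrees toward -x, where a yellow lip across the whole low end rises 10 mm above the pad. The other three edges are open, and a carton stays on the pad by friction.
- cover_board: Fixed plywood board, 440 x 640 x 12 mm, that covers the blue tote; the cartons, the ledge and some small parts stand on it. The origin is the middle of its underside, its upper face is 12 mm higher, 196 mm above the bench.

How it is judged:
At the end, for the whole second after the job is handed in: The larger carton rests, still and right way up, flat on the sloping pad, its centre within 22 mm of the pad's middle both along and across the slope, its long sides within 12 degrees of the slope's direction; the smaller carton is within 30 mm of where it stood (x of carton_big_center in the frame of ledge between -0.022 and 0.022 m and y of carton_big_center in the frame of ledge between -0.022 and 0.022 m and z of carton_big_center in the frame of ledge between 0.016 and 0.029 m and angle between the y axis of carton_big_center and the x axis of ledge, either way round below 0.21 rad and angle between the z axis of carton_big_center and the z axis of ledge, either way round below 0.1 rad and angle between carton_big_center's own z axis and vertical below 0.5 rad and linear speed of carton_big below 0.02 m/s and distance of carton_small_center from where it was at the start of the episode below 0.03 m); the robot touches nothing.
It also fails if it takes over 35 s, if anything falls off the work surface, if the arm or the gripper's body presses on something with over 40 N, if the wrist force passes 120 N, or if a joint passes its speed limit or range.

ROBOT

A 6-joint arm with a two-finger parallel gripper is mounted at the origin on the work surface; the furniture and walls round the work are solid. World frame = base frame: x ahead of the robot, y to its left, z up, the work surface at z = 0. Lengths are in m, angles in rad, forces in N, time in s.
With the tool pointing down it reaches from about 0.35 to 0.875 m from the base axis. Payload 4.2 kg.
Tool frame: the origin (TCP) lies on the centre line of the jaws, within the pads' length; the fingertips stand 8 mm ahead of it and the grasp point (between the pads) lies 11 mm behind it; z points along the fingers, y is the line along which they close (so a half turn about z gives the same grasp; the last joint's range is limited). The gripper opens to 87 mm and grips with 3 to 60 N. Pads are 19 mm wide; open, the fingers measure 117 mm over their backs; the gripper's body (75 mm by 190 mm) begins 51 mm behind the grasp point.
Start: joints at [-0.953, 0.385, 0.008, 0, -1.194, -0.259], TCP at [0.219, -0.585, 0.231] pointing down, gripper open.
Joint ranges: [-3.14, 3.14], [-1.21, 2.06], [-1.07, 1.41], [-3.16, 2.05], [-2.99, -0.16], [-3.1, 3.1]. Speed limits (rad/s): [2.79, 2.79, 3.14, 3.14, 3.14, 3.14].

INTERFACE

Orientations are given as a unit quaternion [w, x, y, z].
In Python, from cell import robot gives the robot as it stands.
- The arm moves only by the tool step_arm, never from a script. Its argument "targets" is one flat list of numbers, 5 for each row, row after row: the shift along the world's x, y, z in cm, then the turn about the world's z in rad, then the gripper's target within -1 to 1 (shut at 1, half-way at 0, fully open at -1). A call has 1 to 8 rows; each row is the pose to reach, as a shift and turn from the pose commanded when the call began; what a row does not reach only later rows make up. A row lasts 1/12 s, in which the tool goes at most 41.7 mm and 7.16 degrees, less where a joint would pass 70% of its speed; a pose out of reach is approached as far as the arm can. A call with a gripper value outside its range is refused whole. The fingers move at their own pace and stop on an object; "force" is the grip in N (left out, the last holds). Time passes only in rows, so rows that repeat a pose let the fingers close. It gives the time, the measured TCP pose, the force, the opening and the grip force at its end, in the units of the state.
- robot.state(): the state, without advancing time (a new reading comes with each control period).
- robot.capture(name): name is "side" or "top"; returns a dict with "pixels" (400x640x3 uint8, red, green, blue), "fx", "fy", "cx", "cy" (pixels), "D" ([k1, k2, p1, p2, k3] as OpenCV has them; the pictures are not rectified), "origin" and "orientation" of the camera in the world. Camera axes: x right, y up, looking along -z (the intrinsics and any distortion apply to the point x, -y, -z); pixel columns grow to the right and rows downward; lengths in m; the calibration is good to about 2 mm. A picture is of the moment at which its call begins. There is no depth.
- robot.hand_in(): hands the job in; it is judged then, once.
The state is a dict: "t": time; "q": joint angles; "dq": joint speeds; "effort": joint torques, N m; "position": TCP position; "tcp_rot": TCP orientation; "wrist_force": force on the tool from outside, world axes, zero at the start; "torque": the same for the moment, N m; "gripper_width": finger opening in m; "grasp_force": force on a finger pad.
Only numpy, scipy, OpenCV 4.12 (cv2) and the standard library are available. Lean on these libraries where they do the work, as an engineer would, in place of code of your own. Each camera call takes 0.05 s, during which the arm holds its last target. There are 200 camera calls.

## Working session

There is one attempt and no reset: what is moved stays moved. The work goes in short steps, Python scripts to look and compute and a tool call to move; the robot and the scene stay as the last step left them, time stands still between calls to the robot, and variables do not carry over. Pictures are saved under pics/ and viewed, at most 10 in all, crops included, and the job is handed in when it is done.

Besides the shell and the picture viewer there is one more tool, called after "Request:" as name(argument=value, ...), one argument or row to a line, values as JSON. step_arm: Moves the arm, as the interface text tells. Its arguments: {"type":"object","properties":{"targets":{"type":"array","items":{"type":"number"}},"force":{"type":"number"}},"required":["targets"]}

```bash
mkdir -p pics
cat > h.py <<'E'
import numpy as np, cv2
from scipy.spatial.transform import Rotation as R
from cell import robot
def rot(o):
    o=np.array(o,float)
    return o if o.shape==(3,3) else R.from_quat(o[[1,2,3,0]]).as_matrix()
def K(c): return np.array([[c['fx'],0,c['cx']],[0,c['fy'],c['cy']],[0,0,1.]])
def ray(c,uv):
    p=cv2.undistortPoints(np.array(uv,float).reshape(-1,1,2),K(c),np.array(c['D'],float)).reshape(-1,2)
    d=np.c_[p[:,0],-p[:,1],-np.ones(len(p))]@rot(c['orientation']).T
    return np.array(c['origin'],float),d
def onz(c,uv,z):
    o,d=ray(c,uv); return o+d*((z-o[2])/d[:,2])[:,None]
def proj(c,P):
    p=(np.array(P,float).reshape(-1,3)-c['origin'])@rot(c['orientation'])
    p=p*[1,-1,-1]
    return cv2.projectPoints(p,np.zeros(3),np.zeros(3),K(c),np.array(c['D'],float))[0].reshape(-1,2)
def snap(n,f=None):
    c=robot.capture(n)
    if f: cv2.imwrite('pics/'+f,c['pixels'][:,:,::-1])
    return c
E
python3 - <<'E'
from h import *
for n in('top','side'):
    c=snap(n,n+'1.png'); print(n,c['origin'],c['orientation'],c['fx'],c['D'])
    np.save(n+'1.npy',c,allow_pickle=True)
print(robot.state())
E
```

```text
top [ 0.40911173 -0.08118542  1.09972719] [-0.70331906 -0.06835975  0.04299805  0.7062722 ] 392.07464595774366 [-0.0237069  0.         0.         0.         0.       ]
side [0.44448828 0.56473251 0.8122189 ] [-0.05242406 -0.03593902  0.41620043  0.90704868] 380.1947417526381 [-0.04437661  0.          0.          0.          0.        ]
{'t': 0.1, 'q': array([-9.53402312e-01,  3.85448055e-01,  6.74522638e-03, -4.36252846e-04,
       -1.19397883e+00, -2.58614757e-01]), 'dq': array([ 0.00250083, -0.00028052,  0.00064268,  0.00217099,  0.0003358 ,
       -0.00101578]), 'effort': array([ 1.09228470e-04, -3.91688633e+01,  1.87934607e+01,  4.23194960e+00,
        1.34689256e-02, -7.23866970e-05]), 'position': array([ 0.21929616, -0.58470138,  0.2295811 ]), 'tcp_rot': array([-2.16208257e-04, -1.78349784e-01,  9.83966679e-01,  9.39670097e-04]), 'wrist_force': array([-0.43072025,  0.6000018 ,  0.07985723]), 'torque': array([-0.00132852, -0.04199034, -0.02390472]), 'grasp_force': 0.0, 'gripper_width': 0.08708325726830542}
```

View pics/top1.png

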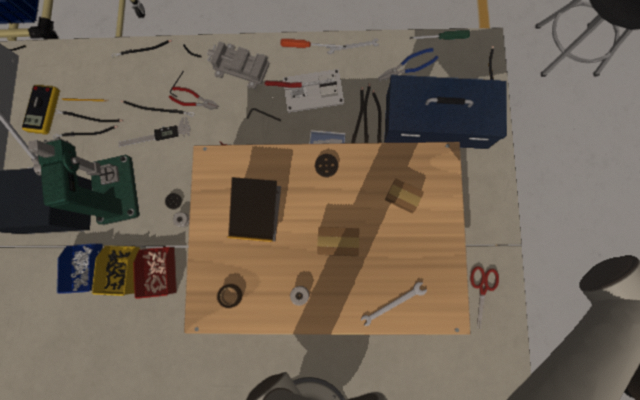

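View pics/side1.png

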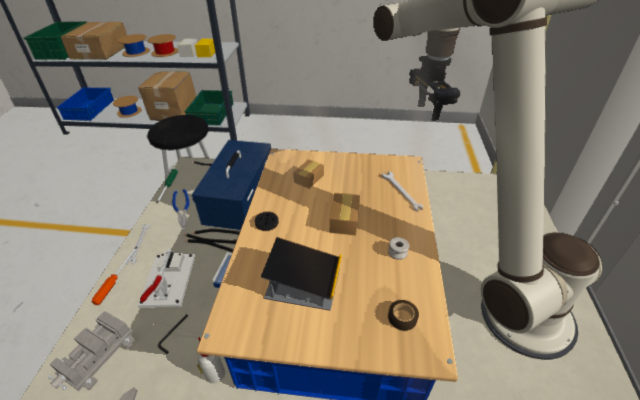

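Top view: the pad is at about (253,208) with its lip on the robot side, the big carton is near (338,231), and the small one is at (405,194). The side view has the big carton at (345,213), the small one at (309,173) and the ledge at (302,272). Zooming in on the cartons.

Run:
```python
import cv2,numpy as np
a=cv2.imread('pics/top1.png')[165:275,215:435]; b=cv2.imread('pics/side1.png')[145:325,240:400]
a=cv2.resize(a,None,fx=3.6,fy=3.6,interpolation=cv2.INTER_CUBIC)
a=cv2.convertScaleAbs(a,alpha=1.5,beta=10)
cv2.imwrite('pics/a.png',a)
b=cv2.resize(b,None,fx=3.3,fy=3.3,interpolation=cv2.INTER_CUBIC); cv2.imwrite('pics/b.png',b)
```

```text
(no output)
```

View pics/a.png

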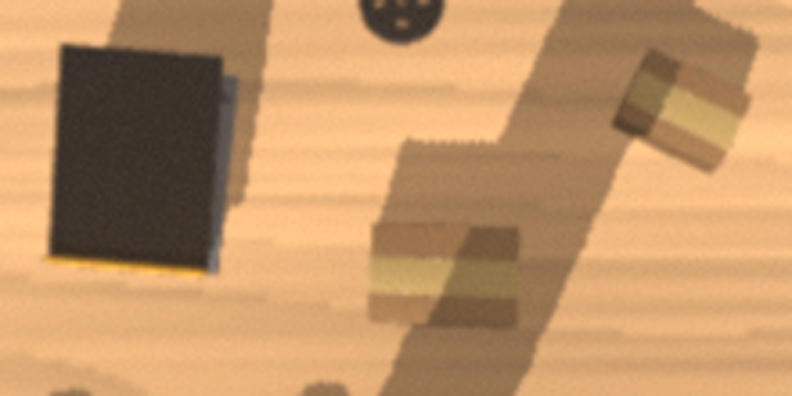

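View pics/b.png

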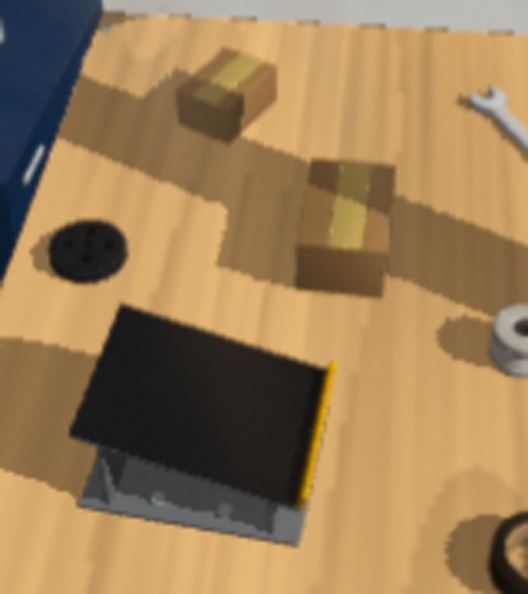

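Crop corners of the big carton's top: (374,222), (519,228), (517,328), (368,322), so it lies along world y and needs about a quarter turn. The pad corners are (62,44), (222,57), (210,272), (48,258). In the side crop, carton and pad corners are clear too.

Run:
```python
from h import *
T=np.load('top1.npy',allow_pickle=True).item();S=np.load('side1.npy',allow_pickle=True).item()
ta=lambda p:(np.array(p)-[0,0])/3.6+[215,165]; sb=lambda p:np.array(p)/3.3+[240,145]
tc=ta([(374,222),(519,228),(517,328),(368,322)]); sc=sb([(299,222),(310,158),(396,167),(388,234)])
sc=sb([(299,222),(310,158),(396,167),(388,234)])
for c,u in((T,tc),(S,sc)):
    P=onz(c,u,.241); print(P.round(4),P.mean(0).round(4),np.linalg.norm(np.diff(P[[0,1,2,3,0]],axis=0),axis=1).round(3))
    e=P[1]-P[0]+P[2]-P[3]; print('ang',np.degrees(np.arctan2(e[1],e[0])))
# small
P=onz(T,ta([(680,50),(750,97),(712,173),(615,125),(653,48)]),.231);print('small',P.round(3))
# pad: triangulate corners (top-left hi, top-right hi, lo right, lo left)
tp=ta([(62,44),(222,57),(210,270),(48,257)]); sp=sb([(72,434),(122,305),(331,364),(302,503)])
X=[]
for a,b in zip(tp,sp):
    o1,d1=ray(T,a);o2,d2=ray(S,b);d1,d2=d1[0],d2[0]
    s=np.linalg.lstsq(np.c_[d1,-d2],o2-o1,rcond=None)[0]
    A,B=o1+d1*s[0],o2+d2*s[1];X.append((A+B)/2);print(((A+B)/2).round(4),np.linalg.norm(A-B).round(4))
X=np.array(X);print(X.mean(0),np.linalg.norm(np.diff(X[[0,1,2,3,0]],axis=0),axis=1).round(3))
ux=X[0]+X[1]-X[2]-X[3];print('yaw',np.degrees(np.arctan2(ux[1],ux[0])),'pitch',np.degrees(np.arcsin(ux[2]/np.linalg.norm(ux))))
# hi corners on their plane height
zh=.196+.055+.065*np.sin(np.radians(14));P=onz(T,tp[:2],zh);print(P, 'pad mid from hi edge', P.mean(0)-.065*np.cos(np.radians(14))*np.array([1,0,0]))
P=onz(S,sp[:2],zh);print(P)
s=robot.state();print(s['position'],'toolY',rot(s['tcp_rot'])[:,1])
```

```text
[[ 0.4894 -0.0399  0.241 ]
 [ 0.4853 -0.1281  0.241 ]
 [ 0.425  -0.126   0.241 ]
 [ 0.4288 -0.0363  0.241 ]] [ 0.4571 -0.0826  0.241 ] [0.088 0.06  0.09  0.061]
ang -92.53439535064449
[[ 0.4898 -0.0537  0.241 ]
 [ 0.4877 -0.1214  0.241 ]
 [ 0.4268 -0.1176  0.241 ]
 [ 0.4302 -0.048   0.241 ]] [ 0.4586 -0.0852  0.241 ] [0.068 0.061 0.07  0.06 ]
ang -92.2834733144322
small [[ 0.597 -0.231  0.231]
 [ 0.567 -0.273  0.231]
 [ 0.52  -0.248  0.231]
 [ 0.55  -0.189  0.231]
 [ 0.599 -0.214  0.231]]
[0.5976 0.1511 0.2606] 0.0007
[0.5887 0.0521 0.2604] 0.0004
[0.4607 0.0616 0.2329] 0.0005
[0.4693 0.1627 0.2331] 0.0002
[0.52909734 0.10689012 0.24676982] [0.099 0.131 0.102 0.132]
yaw -4.712327275800541 pitch 12.07047260746921
[[0.59660375 0.14945614 0.26672492]
 [0.58757541 0.05112263 0.26672492]] pad mid from hi edge [0.52902036 0.10028939 0.26672492]
[[0.59558879 0.15571263 0.26672492]
 [0.58688006 0.05801378 0.26672492]]
[ 0.21929616 -0.58470138  0.2295811 ] toolY [-0.35098008  0.93638094  0.00192633]
```

Carton centre is about (0.457, -0.084), with its long axis at -92.4°. The pad's middle is about (0.529, 0.105, 0.25), with a yaw of -4.7°. The top-view sizes fit; my side-view corners for the carton ends were off, so I'll check close up. Rising first, then moving above the carton with a +67° turn.

Request:
step_arm(
  targets=[0,0,4,0,-1,0,0,8,0,-1,3,6,12,0.12,-1,5,10,12,0.24,-1,7,14,12,0.36,-1,9,18,12,0.48,-1,10.5,22,12,0.6,-1,12,25,12,0.72,-1],
  force=15,
)

```text
t: 0.77
position: [0.325, -0.3648, 0.3499]
tcp_rot: [0.0, -0.516, 0.857, 0.0]
wrist_force: [0.6, 0.1, -1.8]
gripper_width: 0.087
grasp_force: 0.0
```

Request:
step_arm(
  targets=[2,4,0,0.1,-1,4,8,0,0.2,-1,6,12,0,0.3,-1,8,16,0,0.4,-1,10,20,0,0.45,-1,11.8,25,0,0.45,-1,11.8,25,0,0.45,-1,11.8,25,0,0.45,-1],
)

```text
t: 1.43
position: [0.444, -0.113, 0.3494]
tcp_rot: [0.0, -0.694, 0.72, 0.001]
wrist_force: [-0.7, -0.7, -0.5]
gripper_width: 0.0866
grasp_force: 0.0
```

Run:
```python
from h import *
s=robot.state();y=rot(s['tcp_rot'])[:,1];print(s['t'],s['position'],np.degrees(np.arctan2(y[1],y[0])),s['q'])
c=snap('side'); im=c['pixels'][:,:,::-1].copy()
for m,z in((.0,.241),(0,.196)):
    a=np.radians(-92.4);l=np.array([np.cos(a),np.sin(a)]);w=np.array([-l[1],l[0]])
    q=[np.r_[np.array([.457,-.083])+i*.045*l+j*.03*w,z] for i,j in((1,1),(1,-1),(-1,-1),(-1,1))]
    print(proj(c,q).round(1).tolist())
    p=proj(c,q)
    off=[310,170]
    if z>.2: big=cv2.resize(im[150:280,270:430],None,fx=4.5,fy=4.5,interpolation=cv2.INTER_CUBIC)
    cv2.polylines(big,[((p-[270,150])*4.5+2).astype(int)],True,(0,0,255) if z>.2 else (0,255,0),1)
cv2.imwrite('pics/c.png',big)
```

```text
1.4333 [ 0.44404494 -0.11302452  0.34941564] 177.91451184309688 [ 1.06293460e-01  2.66414612e-02 -1.57565538e-01 -1.03273397e-03
 -1.38703837e+00 -1.42503437e-01]
[[335.3, 190.9], [360.8, 193.1], [358.0, 219.5], [330.5, 216.8]]
[[334.9, 205.1], [359.6, 207.5], [356.8, 234.0], [330.2, 231.2]]
```

View pics/c.png

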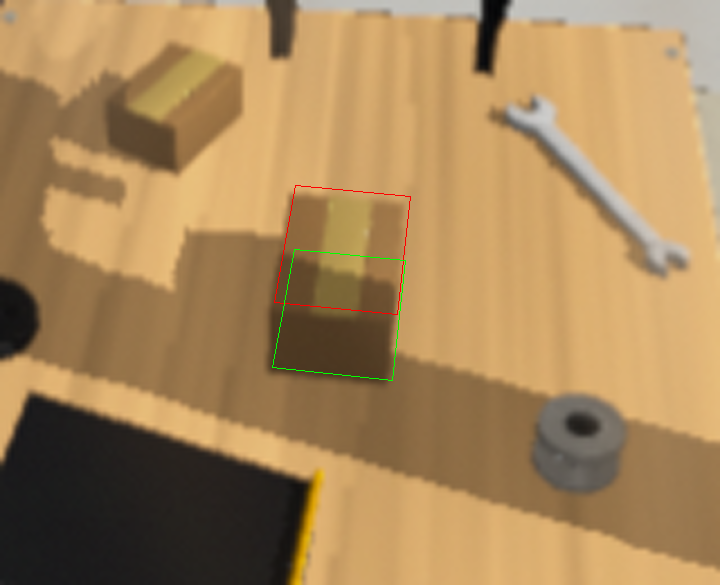

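The overlay fits the carton within about 1 px (2–3 mm). Settling the arm and starting the descent.

Request:
step_arm(
  targets=[0,0,0,0,-1,0,0,0,0,-1,0,0,0,0,-1],
)

```text
t: 1.73
position: [0.4424, -0.1176, 0.35]
tcp_rot: [-0.0, -0.691, 0.722, 0.0]
wrist_force: [0.2, 0.2, 0.3]
gripper_width: 0.0871
grasp_force: 0.0
```

Request:
step_arm(
  targets=[1.5,3.6,0,0,-1,1.5,3.6,0,0,-1,1.5,3.6,-3,0,-1,1.5,3.6,-6,0,-1,1.5,3.6,-9,0,-1,1.5,3.6,-11,0,-1,1.5,3.6,-13,0,-1,1.5,3.6,-13.7,0,-1],
)

```text
t: 2.4
position: [0.4557, -0.0817, 0.2102]
tcp_rot: [-0.002, -0.691, 0.723, 0.002]
wrist_force: [0.1, -0.6, -0.3]
gripper_width: 0.0871
grasp_force: 0.0
```

Request:
step_arm(
  targets=[0,0,0,0,-1,0,0,0,0,1,0,0,0,0,1,0,0,0,0,1,0,0,0,0,1,0,0,0,0,1,0,0,0,0,1,0,0,0,0,1],
  force=15,
)

```text
t: 3.07
position: [0.4584, -0.0807, 0.2138]
tcp_rot: [0.001, -0.692, 0.722, -0.001]
wrist_force: [0.2, 0.6, 4.1]
gripper_width: 0.0599
grasp_force: 15.0
```

The grip is good: 59.9 mm opening at 15 N. Lifting, then carrying with a +1.53 rad turn.

Request:
step_arm(
  targets=[0,0,2,0,1,0,0,4.5,0,1,0,0,7.5,0,1,0,0,10.5,0.06,1,0.4,1,12,0.16,1,0.8,2,12,0.26,1,1.3,3.3,12,0.36,1,1.8,4.6,12,0.46,1],
)

```text
t: 3.73
position: [0.4755, -0.0341, 0.3327]
tcp_rot: [0.0, 0.84, -0.543, -0.001]
wrist_force: [0.9, -0.5, -2.3]
gripper_width: 0.0601
grasp_force: 15.0
```

Request:
step_arm(
  targets=[0.5,1.4,0,0.1,1,1,2.8,0,0.2,1,1.5,4.2,0,0.3,1,2,5.6,0,0.4,1,2.5,7,0,0.5,1,3,8.4,0,0.6,1,3.5,9.8,0,0.7,1,4,11.2,0,0.8,1],
)

```text
t: 4.4
position: [0.5155, 0.078, 0.3321]
tcp_rot: [0.0, 0.985, -0.173, -0.001]
wrist_force: [0.1, 0.6, -1.8]
gripper_width: 0.06
grasp_force: 15.0
```

Request:
step_arm(
  targets=[0.5,1.4,0,0.1,1,1,2.8,0,0.2,1,1,2.8,0,0.27,1,1,2.8,0,0.27,1,1,2.8,0,0.27,1,1,2.8,0,0.27,1],
)

```text
t: 4.9
position: [0.5255, 0.105, 0.3327]
tcp_rot: [0.0, 0.999, -0.042, -0.0]
wrist_force: [-0.1, -0.4, -2.1]
gripper_width: 0.0598
grasp_force: 15.0
```

Run:
```python
from h import *
s=robot.state();y=rot(s['tcp_rot'])[:,1];print(s['t'],s['position'],np.degrees(np.arctan2(y[1],y[0])),s['q'],s['gripper_width'],s['wrist_force'])
c=snap('side');t=snap('top')
a=cv2.resize(c['pixels'][140:340,200:400,::-1],(590,590),interpolation=cv2.INTER_CUBIC)
b=cv2.resize(t['pixels'][140:270,210:440,::-1],(200,113))
cv2.imwrite('pics/d.png',a)
```

```text
4.9 [0.52553964 0.10499436 0.33265752] -94.85172967373342 [ 4.99851769e-01  1.75909014e-01 -2.85251830e-02 -2.04988323e-04
 -1.36738072e+00  9.86307224e-01] 0.059766836046914566 [-0.11393995 -0.37396955 -2.07506494]
```

View pics/d.png

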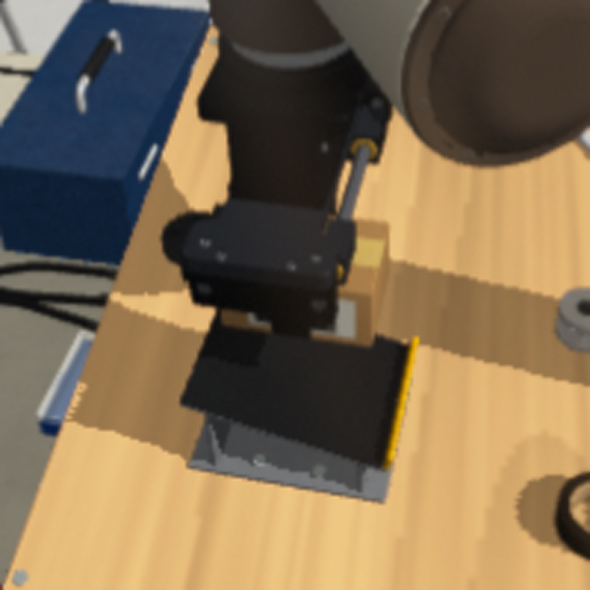

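The carton is held level over the ledge, lined up with the slope. Lowering until the uphill edge nearly touches, then pressing down under a light grip so that it pivots in the fingers.

Request:
step_arm(
  targets=[0,0,-1.5,0,1,0,0,-3,0,1,0,0,-4,0,1,0,0,-4.5,0,1,0,0,-4.8,0,1,0,0,-4.8,0,1,0,0,-4.8,0,1],
)

```text
t: 5.58
position: [0.5263, 0.1053, 0.2857]
tcp_rot: [-0.0, 0.999, -0.041, 0.001]
wrist_force: [0.6, 0.1, -1.6]
gripper_width: 0.0599
grasp_force: 15.0
```

Request:
step_arm(
  targets=[0,0,-0.15,0,1,0,0,-0.3,0,1,0,0,-0.45,0,1,0,0,-0.6,0,1,0,0,-0.75,0,1,0,0,-0.9,0,1,0,0,-0.9,0,1],
  force=5,
)

```text
t: 6.17
position: [0.5257, 0.1053, 0.2759]
tcp_rot: [0.0, 0.999, -0.041, -0.0]
wrist_force: [-0.8, 0.1, -1.4]
gripper_width: 0.06
grasp_force: 5.0
```

Request:
step_arm(
  targets=[0,0,-0.15,0,1,0,0,-0.3,0,1,0,0,-0.45,0,1,0,0,-0.45,0,1],
  force=4,
)

```text
t: 6.5
position: [0.5258, 0.1053, 0.2711]
tcp_rot: [0.0, 0.999, -0.041, -0.0]
wrist_force: [0.1, -0.3, -0.9]
gripper_width: 0.06
grasp_force: 4.0
```

Run:
```python
from h import *
s=robot.state();print(s['t'],s['position'],s['wrist_force'],s['torque'])
c=snap('side')
cv2.imwrite('pics/e.png',cv2.resize(c['pixels'][180:330,230:380,::-1],(590,590),interpolation=cv2.INTER_CUBIC))
```

```text
6.5 [0.52577977 0.10527971 0.27112026] [ 0.09305111 -0.27815713 -0.91645394] [-0.06729579  0.16341891 -0.01809831]
```

View pics/e.png

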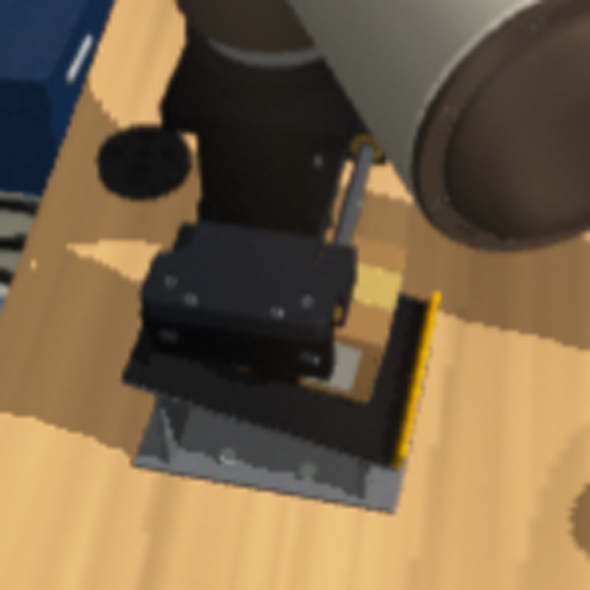

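The carton has begun to tilt onto the slope, well inside the pad. Going down a few mm more.

Request:
step_arm(
  targets=[0,0,-0.1,0,1,0,0,-0.2,0,1,0,0,-0.3,0,1,0,0,-0.35,0,1,0,0,-0.35,0,1],
  force=3,
)

```text
t: 6.97
position: [0.5259, 0.1053, 0.2685]
tcp_rot: [-0.0, 0.999, -0.041, 0.0]
wrist_force: [-1.9, 0.8, 1.0]
gripper_width: 0.0599
grasp_force: 3.0
```

Request:
step_arm(
  targets=[0,0,0,0,-0.45,0,0,0,0,-0.55,0,0,0,0,-0.7,0,0,0,0,-0.85,0,0,0,0,-1,0,0,0,0,-1,0,0,0,0,-1,0,0,0,0,-1],
)

```text
t: 7.63
position: [0.5259, 0.1053, 0.268]
tcp_rot: [0.0, 0.999, -0.041, -0.0]
wrist_force: [0.1, -0.4, 0.4]
gripper_width: 0.0867
grasp_force: 0.0
```

Request:
step_arm(
  targets=[0,0,1,0,-1,0,0,3,0,-1,0,0,6,0,-1,0,0,9,0,-1,0,-3,12,0,-1,0,-7,13,0,-1,0,-11,13,0,-1,0,-15,13,0,-1],
)

```text
t: 8.3
position: [0.5259, -0.046, 0.4005]
tcp_rot: [-0.0, 0.999, -0.041, 0.002]
wrist_force: [0.2, 0.2, -1.1]
gripper_width: 0.0872
grasp_force: 0.0
```

Request:
step_arm(
  targets=[0,-4,0,0,-1,0,-8,0,0,-1,0,-12,0,0,-1,0,-12,0,0,-1,0,-12,0,0,-1],
)

```text
t: 8.72
position: [0.5256, -0.1668, 0.3984]
tcp_rot: [0.0, 0.999, -0.043, 0.0]
wrist_force: [-0.2, 0.1, -0.0]
gripper_width: 0.087
grasp_force: 0.0
```

Run:
```python
from h import *
s=robot.state();print(s['t'],s['position'],s['wrist_force'])
c=snap('side');t=snap('top');np.save('s2.npy',c);np.save('t2.npy',t)
a=cv2.resize(c['pixels'][200:320,240:360,::-1],(400,400),interpolation=cv2.INTER_CUBIC)
b=cv2.resize(t['pixels'][160:260,205:305,::-1],(400,400),interpolation=cv2.INTER_CUBIC)
cv2.imwrite('pics/f.png',np.hstack([a,b]))
```

```text
8.7167 [ 0.52555838 -0.16676805  0.39843947] [-0.18467961  0.12793832 -0.02446319]
```

View pics/f.png

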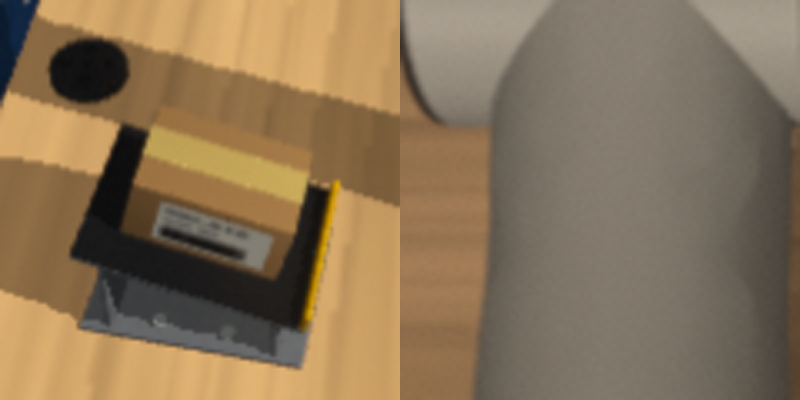

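The carton lies flat on the pad behind the lip. Checking its position from the near bottom edge, crop pixels (123,234)–(267,275), on the pad plane.

Run:
```python
from h import *
S=np.load('s2.npy',allow_pickle=True).item()
f=lambda p:np.array(p)*.3+[240,200]
a,y=np.radians(14),np.radians(-4.9)
M=R.from_euler('ZY',[y,-a]).as_matrix(); 
for o in ([.529,.1045,.251],[.529,.1065,.248]):
    c,d=ray(S,f([(123,234),(267,275),(72,256),(303,325),(122,125),(335,185)]))
    o=np.array(o); n=M[:,2]
    X=c+d*(((o-c)@n)/(d@n))[:,None]; L=(X-o)@M; print((L*1000).round(1)[:,:2])
    # top face corners, 45 mm above pad
    c,d=ray(S,f([(132,188),(297,232),(312,152),(160,107)])); o2=o+.045*n
    X=c+d*(((o2-c)@n)/(d@n))[:,None]; L=(X-o2)@M*1000; print('top',L.round(1)[:,:2],L.mean(0).round(1))
```

```text
[[ 42.2  33.5]
 [-40.3  30.5]
 [ 64.1  57.2]
 [-65.4  54.7]
 [ 64.3 -41.2]
 [-67.3 -46.6]]
top [[ 43.7  36.5]
 [-46.   31.4]
 [-44.4 -25.7]
 [ 44.2 -23.6]] [-0.6  4.7  0. ]
[[ 43.2  29.4]
 [-39.6  26.5]
 [ 65.3  53.3]
 [-64.9  50.8]
 [ 65.4 -45.6]
 [-66.8 -51.1]]
top [[ 44.8  32.3]
 [-45.4  27.1]
 [-43.9 -30.3]
 [ 45.3 -28.1]] [0.2 0.3 0. ]
```

The carton is centred within a few mm and aligned to about 3°. Handing in.

```bash
python3 -c "
from cell import robot
print(robot.hand_in())"
```

```text
the job is handed in; nothing more can be done
None
```

The larger carton is on the pad and released, flat and right way up. It measures within about 5 mm of the middle and about 3° off the slope's direction. The smaller carton was not touched, and the job is handed in at about 9 s; the hand-in returned no verdict.

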